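# Snap the coffee canister's lid home with the hand press

### The arm

A 7-joint arm with a two-finger parallel gripper is mounted at the origin on a cart in front of the work surface, level with it; the furniture and walls round the work are solid. World frame = base frame: x ahead of the robot, y to its left, z up, the work surface at z = 0. Lengths are in m, angles in rad, forces in N, time in s.
With the tool pointing down it reaches from about 0.425 to 0.925 m from the base axis. Payload 6.8 kg.
Tool frame: the origin (TCP) lies between the finger pads; the fingertips stand 22 mm ahead of it and the grasp point (between the pads) lies 3 mm ahead of it; z points along the fingers, y is the direction in which the jaws open and shut (so a half turn about z gives the same grasp; the last joint's range is limited). The gripper opens to 88 mm and grips with 3 to 60 N. Pads are 20 mm wide; open, the fingers measure 115 mm over their backs; the gripper's body (75 mm by 178 mm) begins 61 mm behind the grasp point.
Start: joints at [1.003, 0.477, 0.022, 1.555, -0.011, 1.109, -0.083], TCP at [0.3, -0.605, 0.245] pointing down, gripper open.
Joint ranges: [-2.96, 2.96], [-0.34, 2.1], [-1.41, 1.46], [0.24, 2.44], [-1.37, 4.51], [0.17, 1.92], [-2.96, 2.96]. Speed limits (rad/s): [2.39, 2.39, 3.14, 3.14, 3.14, 3.14, 3.14].

### API

Orientations are given as a rotation vector (axis times angle).
In Python, from bench import telemetry, optics, ticket gives the robot as it stands.
- The arm moves only by the shell command python3 -m creep 'ROWS' [FORCE]. ROWS is JSON, one flat list of numbers, 7 for each row, row after row: the shift along the tool's x, y, z in mm, then the turn, a rotation vector about the tool's x, y, z in degrees, then the closure, from 0 (fully open) to 1 (shut). In form: [x, y, z, ax, ay, az, jaw, x, y, z, ax, ay, az, jaw, ...]. A call has 1 to 20 rows; each row is the pose to reach, as a shift and turn from the pose measured when the call began, along the tool's axes at that moment; what a row does not reach only later rows make up. A row lasts 1/10 s, in which the tool goes at most 50 mm and 8.59 degrees, less where a joint would pass 70% of its speed; a pose out of reach is approached as far as the arm can. A call with a gripper value outside its range is refused whole. The fingers move at their own pace and stop on an object; FORCE is the grip in N (left out, the last holds). Time passes only in rows, so rows that repeat a pose let the fingers close. It gives the time, the measured TCP pose, the force and the opening at its end, in the units of the state.
- telemetry.state(): the state, without advancing time (a new reading comes with each control period).
- optics.read_camera(name): name is "scene" or "top"; returns a dict with "color" (420x560x3 uint8, red, green, blue), "depth" (420x560 float32, m along the optical axis (not along the pixel's ray), 0 where there is no reading), "mtx" (3x3 intrinsics, pixels), "dist_coeffs" ([k1, k2, p1, p2, k3] as OpenCV has them; the pictures are not rectified), "rvec" (rotation vector, rad) and "tvec" (3), from world to camera coordinates, as OpenCV has them. Camera axes: x right, y down, z forward; pixel columns grow to the right and rows downward; lengths in m; the calibration is good to about 2 mm. A picture is of the moment at which its call begins.
- ticket.hand_in(): hands the job in, once; it reports no verdict.
The state is a dict: "time": time; "joint_positions": joint angles; "qvel": joint speeds; "effort": joint torques, N m; "ee_pos": TCP position; "orientation": TCP orientation; "contact_force": force on the tool from outside, world axes, zero at the start; "torque": the same for the moment, N m; "grip_width": finger opening in m.
Only numpy, scipy, OpenCV 4.12 (cv2) and the standard library are available. Lean on these libraries where they do the work, as an engineer would, in place of code of your own. Each camera call takes 0.05 s, during which the arm holds its last target.

### The job

One of the two coffee canisters has a lid that only rests on its snap and stands proud: take the wooden hand press, set its hollow foot squarely over the black valve knob so that it bears on the steel disc, and press the lid straight down, past its click, until the disc stops firmly on the rim; you cannot see how deep that is, so feel for it and finish with a push of 15 to 20 N, for over 30 N damages the lid. Do not touch the lid with the gripper. Then stand the press upright on its coaster again, let go, and leave everything else where it is.

Things in the scene. Friction and masses are not known exactly. Their poses are not given: they have to be found in the camera images.
- canister: White ceramic coffee canister, 81 mm across, on a steel foot plate (100 mm across) screwed to the sideboard: it cannot move. Origin: centre of its underside; z up. A steel screw collar (81 mm outside, 55 mm mouth) forms its rim; the collar was set by hand, so the rim lies anywhere from 76 to 85 mm above the origin and must be felt. Four sprung balls inside the mouth hold the lid's plug with a click.
- lid: Loose snap-in lid of canister: a steel disc 68 mm across, 5 mm thick, with a black valve knob (25 mm across, 9 mm tall) in the middle of its top and a beaded plug below. Origin: centre of the disc's underside; z up. At first the plug stands on the sprung balls, with this origin about 96 mm above the canister's and the disc 11 to 21 mm above the rim; when home the disc lies flat on the rim.
- lid_top (a point): Centre of the top face of the lid's disc (foot of the knob), 5 mm above the lid's origin. Pressed straight down, the lid resists with a force that grows over 3 to 5 mm to 12 to 20 N, clicks at 6 to 7 mm (force under 3 N), slides on against a few newtons for 4 to 14 mm more, and stops hard when it meets the rim. It stays where it is pushed. Over 30 N damages it.
- spare_canister: A second canister of the same look, whose lid is already home. Screwed down; nothing to do there. Origin: centre of its underside.
- press: Turned wooden hand press, 114 mm tall, about 0.25 kg. Round foot 60 mm across with a hole in its underside (31 mm wide, 17 mm deep) that passes over the valve knob with 3 mm to spare all round; body tapering up to a flat shoulder, 45 mm across, 58 mm above the foot; above it a straight round handle. Origin: centre of the foot's underside; z up the handle. It starts standing on the coaster.
- press_grip (a point): Middle of the press's handle, on its axis, 86 mm above the foot's underside: the place to grip. The handle is 28 mm across and reaches from 28 mm below this point (the shoulder) to 28 mm above it.
- coaster: Cork coaster, 92 mm across, 6 mm thick, fixed to the sideboard; the press's place. Origin: centre of its underside; its top is 6 mm above.
- plum_jar: Bystander: jam jar with a pale lid, 60 mm across, 70 high. Origin: centre of its underside.
- apricot_jar: Bystander: jam jar with a dark blue lid, 60 mm across, 70 high. Origin: centre of its underside.
- muffin: Bystander: chocolate muffin, 80 mm across, 59 high. Origin: centre of its underside.
- bun: Bystander: brioche bun, 66 mm across, 49 high. Origin: centre of its underside.
- loaf: Bystander: half loaf of bread, 155 x 146 x 87 mm. Origin: centre of its underside.
- card: Bystander: small black card in a wooden foot, 45 x 78 x 62 mm. Origin: centre of its underside.
- pastry: Bystander: round pastry, 94 mm across, 62 high. Origin: centre of its underside.
- mug_2: Bystander: green mug, 79 x 109 x 98 mm. Origin: centre of its underside.

How it is judged:
By the outcome, as a careful person would: the job done as asked, in the order asked, and still so for the second after the job is handed in, with the robot touching nothing.
It also fails if it takes over 70 s, if anything falls off the work surface, if the arm or the gripper's body presses on something with over 40 N, if the wrist force passes 120 N, or if a joint passes its speed limit or range.

## Working session

There is one attempt and no reset: what is moved stays moved. The work goes in short steps, Python scripts to look and compute and a shell command to move; the robot and the scene stay as the last step left them, time stands still between calls to the robot, and variables do not carry over. Pictures are saved under pics/ and viewed, and the job is handed in when it is done.

```bash
mkdir -p pics; ls
cat > h.py <<'E'
import numpy as np, cv2
from bench import telemetry, optics
def shot(n,tag):
    c=optics.read_camera(n)
    cv2.imwrite(f'pics/{tag}.png',c['color'][:,:,::-1]); np.savez(f'pics/{tag}.npz',**c); return c
def load(tag): return np.load(f'pics/{tag}.npz')
def ray(c,u,v):
    R=cv2.Rodrigues(c['rvec'])[0]; p=cv2.undistortPoints(np.array([[[u,v]]],float),c['mtx'],c['dist_coeffs'])[0,0]
    return R, np.array([p[0],p[1],1.]), -R.T@np.array(c['tvec']).ravel()
def at_z(c,u,v,z):
    R,d,o=ray(c,u,v); w=R.T@d; return o+w*(z-o[2])/w[2]
def pt(c,u,v):
    R,d,o=ray(c,u,v); return o+R.T@d*c['depth'][int(round(v)),int(round(u))]
def cloud(c):
    h,w=c['depth'].shape; uu,vv=np.meshgrid(np.arange(w),np.arange(h))
    p=cv2.undistortPoints(np.stack([uu,vv],-1).reshape(-1,1,2).astype(float),c['mtx'],c['dist_coeffs']).reshape(h,w,2)
    d=c['depth'][...,None]; P=np.concatenate([p*d,d],-1)
    R=cv2.Rodrigues(c['rvec'])[0]; return (P-np.array(c['tvec']).ravel())@R
E
python3 - <<'E'
from h import *
for n in('scene','top'):
    c=shot(n,n+'0'); R,d,o=ray(c,280,210); print(n,o,R[2],c['mtx'][0,0])
s=telemetry.state(); print(s)
E
```

```text
pics
scene [-0.29946853  0.52414358  0.58236145] [ 0.77169081 -0.45860779 -0.44064973] 473.30964837547066
top [0.27051442 0.03131252 1.76634783] [ 0.18506087 -0.01412128 -0.9826256 ] 546.7208432919277
{'time': 0.1, 'joint_positions': array([ 1.00286729,  0.47769025,  0.02235922,  1.55633301, -0.01149459,
        1.10930552, -0.08311687]), 'qvel': array([ 6.93626399e-06, -1.75495605e-03,  8.23625581e-04, -3.77626152e-03,
        8.01194378e-04,  1.24663763e-03,  3.80752935e-04]), 'effort': array([ 5.23252704e-03, -5.84084952e+01,  1.54026423e+00, -2.73311931e+01,
       -5.42019785e-02,  1.31687697e-02,  4.38283735e-05]), 'ee_pos': array([ 0.2993201 , -0.60444495,  0.24380574]), 'orientation': array([-3.05743659e+00, -7.15588381e-01,  7.69309640e-04]), 'contact_force': array([-0.83648756,  0.31670587,  0.34426145]), 'torque': array([-0.02733519,  0.02401815,  0.02396207]), 'grip_width': 0.0877495953178418}
```

View pics/scene0.png

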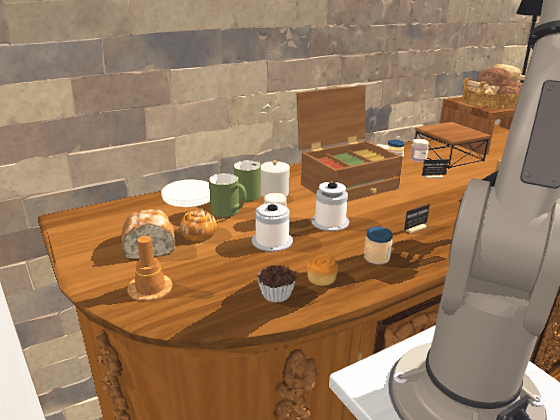

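View pics/top0.png

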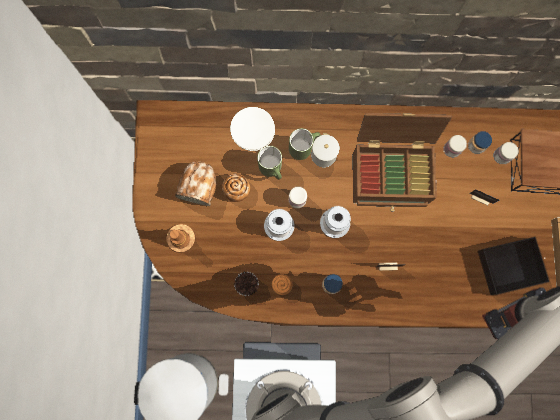

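Run:
```python
from h import *
a=load('scene0'); b=load('top0')
im=a['color'][170:310,110:360][:,:,::-1]; im1=cv2.resize(im,None,fx=3.2,fy=3.2,interpolation=cv2.INTER_CUBIC); cv2.imwrite('pics/s0c.png',im1)
im=b['color'][140:310,150:360][:,:,::-1]; cv2.imwrite('pics/t0c.png',cv2.resize(im,None,fx=3.5,fy=3.5,interpolation=cv2.INTER_CUBIC))
Pa,Pb=cloud(a),cloud(b)
for nm,u,v in(('press',180,238),('can1',279,222),('can2',337,219)):
    print(nm,pt(b,u,v))
for nm,(u0,u1,v0,v1) in {'press':(155,210,210,260),'can1':(255,305,200,250),'can2':(315,360,195,245),'jar':(315,350,270,300),'bun':(265,300,270,300),'muf':(228,262,268,300),'w':(285,310,182,212),'mugs':(250,345,125,182),'loaf':(170,218,160,210),'pastry':(219,252,170,202)}.items():
    Q=Pb[v0:v1,u0:u1].reshape(-1,3); Q=Q[Q[:,2]>0.03]; t=Q[Q[:,2]>np.percentile(Q[:,2],98)]
    print(nm,Q.min(0).round(3),Q.max(0).round(3),t.mean(0).round(3))
```

```text
press [0.51800581 0.33228835 0.07263958]
can1 [0.57082501 0.02406689 0.09288388]
can2 [ 0.58092791 -0.15502389  0.10741312]
press [0.271 0.031 0.03 ] [0.55  0.37  1.766] [nan nan nan]
can1 [ 0.271 -0.056  0.03 ] [0.651 0.062 1.766] [0.379 0.028 1.172]
can2 [ 0.271 -0.232  0.03 ] [0.673 0.031 1.766] [ 0.37  -0.027  1.259]
jar [ 0.271 -0.176  0.032] [0.414 0.031 1.766] [0.284 0.009 1.526]
bun [ 0.271 -0.021  0.031] [0.414 0.043 1.766] [0.334 0.019 0.788]
muf [0.271 0.031 0.031] [0.419 0.162 1.766] [0.338 0.086 0.744]
w [ 0.271 -0.062  0.03 ] [0.692 0.031 1.766] [0.374 0.02  1.285]
mugs [ 0.271 -0.165  0.03 ] [0.91  0.125 1.766] [0.429 0.01  1.278]
loaf [0.271 0.031 0.03 ] [0.774 0.364 1.766] [0.51  0.19  0.774]
pastry [0.271 0.031 0.03 ] [0.742 0.212 1.766] [0.586 0.137 0.491]<stdin>:10: RuntimeWarning: Mean of empty slice.
  ret = um.true_divide(
```

View pics/s0c.png

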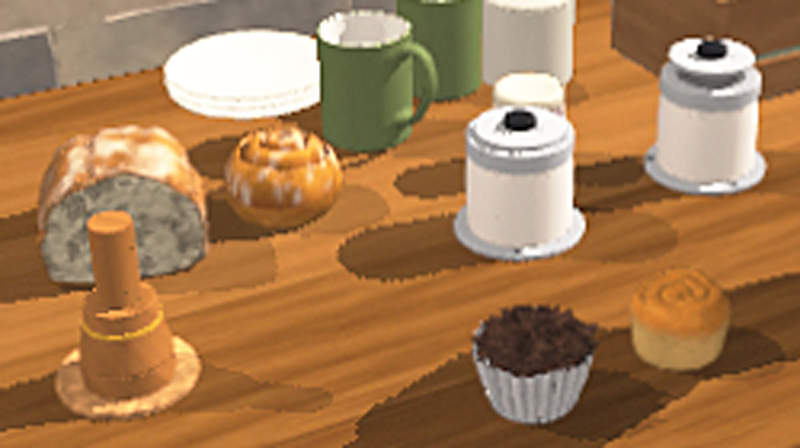

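View pics/t0c.png

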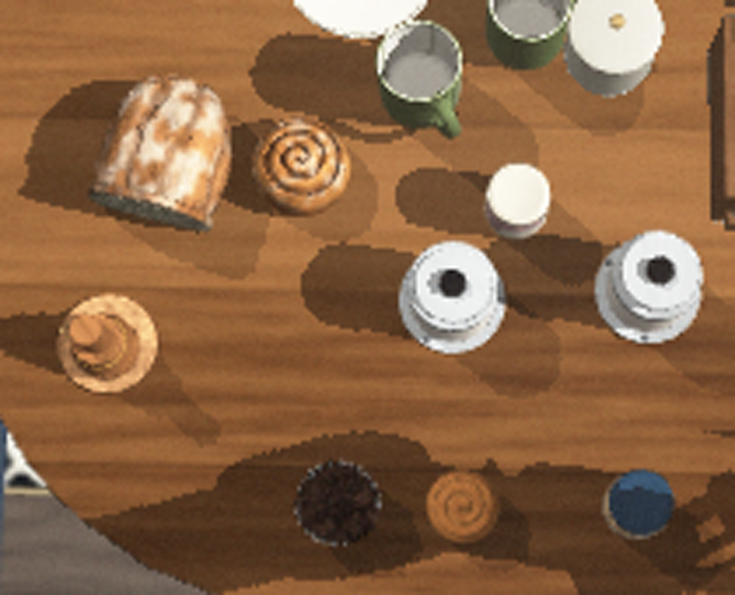

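```bash
cat >> h.py <<'E'
from scipy.optimize import least_squares
def circ(Q,r,g):
    f=lambda p:np.hypot(Q[:,0]-p[0],Q[:,1]-p[1])-r
    s=least_squares(f,g,loss='soft_l1',f_scale=.002); return s.x, np.sqrt(np.mean(s.fun**2)) , len(Q)
E
python3 - <<'E'
from h import *
for t in('scene0','top0'):
    c=load(t); P=cloud(c).reshape(-1,3); col=c['color'].reshape(-1,3).astype(int)
    ok=c['depth'].ravel()>0
    def near(x,y,r): return ok&(np.hypot(P[:,0]-x,P[:,1]-y)<r)
    m=near(.515,.335,.07)
    tab=P[ok&(abs(P[:,2])<.02)&(np.hypot(P[:,0]-.5,P[:,1]-.2)<.1)]; print(t,'table z',np.median(tab[:,2]))
    q=P[m&(P[:,2]>.072)&(P[:,2]<.112)]; print('handle',circ(q,.014,[.515,.335]))
    q=P[m&(P[:,2]>.114)]; print('handle top',q.mean(0),len(q))
    q=P[m&(P[:,2]>.015)&(P[:,2]<.03)]; print('foot',circ(q,.030,[.515,.335]))
    q=P[m&(P[:,2]>.056)&(P[:,2]<.07)]; print('shoulder',q.mean(0),len(q))
    for n,x,y in(('c1',.571,.024),('c2',.581,-.155)):
        m=near(x,y,.07); q=P[m&(P[:,2]>.02)&(P[:,2]<.065)]; print(n,'body',circ(q,.0405,[x+.01,y]))
        k=m&(col.max(1)<70)&(P[:,2]>.085); q=P[k]; print(' knob',q.mean(0),q[:,2].max(),len(q), 'pix',np.array(np.unravel_index(np.where(k)[0],c['depth'].shape)).mean(1))
        q=P[m&(P[:,2]>.08)]; print(' maxz hist',np.histogram(q[:,2],bins=np.arange(.08,.13,.004))[0])
E
```

```text
scene0 table z 0.0015623236362207764
handle (array([0.52378021, 0.34323653]), np.float64(0.0012114039812461447), 252)
handle top [0.51860612 0.34429786 0.11991641] 124
foot (array([0.52384986, 0.34336839]), np.float64(0.001211281073410001), 189)
shoulder [0.51191193 0.34596117 0.06337461] 231
c1 body (array([0.57634684, 0.02337133]), np.float64(0.0015789287397495822), 551)
 knob [0.56917669 0.02785638 0.09525823] 0.09971501054332724 48 pix [207.39583333 272.        ]
 maxz hist [ 90  93 211  21  35   0   0   0   0   0   0   0]
c2 body (array([ 0.5885529 , -0.16052906]), np.float64(0.0018069238719034253), 486)
 knob [ 0.58259934 -0.15452013  0.10947562] 0.11314541005784941 38 pix [185.13157895 331.89473684]
 maxz hist [ 71 128  24   5  35 172  13  30   4   0   0   0]
top0 table z -0.0005725459664339441
handle (array([0.5065292 , 0.32813151]), np.float64(0.004396595927560457), 30)
handle top [0.52385896 0.34311278 0.11971037] 59
foot (array([0.52455466, 0.34419558]), np.float64(0.006501668955314837), 29)
shoulder [0.51798815 0.3378535  0.06245962] 85
c1 body (array([0.57657174, 0.02447893]), np.float64(0.0006123904172361487), 49)
 knob [0.57594908 0.02448616 0.09454533] 0.10343126437274094 39 pix [220.28205128 278.8974359 ]
 maxz hist [124 143 103  38  12   3   0   0   0   0   0   0]
c2 body (array([ 0.58873584, -0.15973163]), np.float64(0.0007478731061469476), 63)
 knob [ 0.58770894 -0.15794218  0.10918781] 0.1198931098043774 41 pix [216.75609756 338.        ]
 maxz hist [ 56  37  27  27  93 129  68  27  10   4   0   0]
```

```bash
cat >> h.py <<'E'
from scipy.spatial.transform import Rotation as Ro
def togo(target,yaw=None):
    s=telemetry.state(); R=Ro.from_rotvec(s['orientation']).as_matrix()
    d=R.T@(np.array(target)-s['ee_pos'])*1000
    # turn that makes z exactly down keeping x heading
    x=R[:,0].copy(); x[2]=0; x/=np.linalg.norm(x); z=np.array([0,0,-1.]); G=np.c_[x,np.cross(z,x),z]
    rv=np.degrees(Ro.from_matrix(R.T@G).as_rotvec())
    print('t',s['time'],'pos',s['ee_pos'].round(4),'toolx',R[:,0].round(3),'z',R[:,2].round(4),'shift mm',d.round(1),'level turn',rv.round(2),'F',s['contact_force'].round(2),'w',round(float(s['grip_width']),4))
E
python3 - <<'E'
from h import *
togo([.5,-.3,.245]);togo([.56,0,.245]);togo([.5238,.3433,.245])
E
```

```text
t 0.1 pos [ 0.2993 -0.6044  0.2438] toolx [ 0.896  0.444 -0.   ] z [-8.0e-04  1.4e-03 -1.0e+00] shift mm [ 314.9 -183.8   -0.9] level turn [-0.09  0.01 -0.  ] F [-0.84  0.32  0.34] w 0.0877
t 0.1 pos [ 0.2993 -0.6044  0.2438] toolx [ 0.896  0.444 -0.   ] z [-8.0e-04  1.4e-03 -1.0e+00] shift mm [ 501.8 -426.    -0.6] level turn [-0.09  0.01 -0.  ] F [-0.84  0.32  0.34] w 0.0877
t 0.1 pos [ 0.2993 -0.6044  0.2438] toolx [ 0.896  0.444 -0.   ] z [-8.0e-04  1.4e-03 -1.0e+00] shift mm [ 6.218e+02 -7.497e+02 -1.000e-01] level turn [-0.09  0.01 -0.  ] F [-0.84  0.32  0.34] w 0.0877
```

```bash
python3 -m creep '[20,-12,0,0,0,0,0, 60,-35,0,0,0,0,0, 100,-58,0,0,0,0,0, 140,-82,0,0,0,0,0, 180,-105,0,0,0,0,0, 220,-128,0,0,0,0,0, 258,-150,0,0,0,0,0, 292,-175,0,0,0,0,0, 325,-205,0,0,0,0,0, 355,-240,0,0,0,0,0, 383,-277,0,0,0,0,0, 411,-314,0,0,0,0,0, 440,-350,0,0,0,0,0, 468,-386,0,0,0,0,0, 495,-423,0,0,0,0,0, 515,-466,0,0,0,0,0, 532,-510,0,0,0,0,0, 548,-553,0,0,0,0,0, 565,-596,0,0,0,0,0, 581,-640,0,0,0,0,0]' 40; python3 -c "
from h import *
togo([.5238,.3433,.245]);togo([.5238,.3433,.096])"
```

```text
time: 2.1
ee_pos: [0.5354, 0.2284, 0.2445]
orientation: [-3.058, -0.715, 0.001]
contact_force: [1.7, -0.6, -0.4]
grip_width: 0.0876
t 2.1 pos [0.5354 0.2284 0.2445] toolx [ 0.896  0.443 -0.001] z [-0.0012  0.001  -1.    ] shift mm [  40.5 -108.2   -0.4] level turn [-0.08  0.03 -0.  ] F [ 1.74 -0.56 -0.4 ] w 0.0876
t 2.1 pos [0.5354 0.2284 0.2445] toolx [ 0.896  0.443 -0.001] z [-0.0012  0.001  -1.    ] shift mm [  40.6 -108.   148.6] level turn [-0.08  0.03 -0.  ] F [ 1.74 -0.56 -0.4 ] w 0.0876
```

```bash
python3 -m creep '[14,-36,0,0,0,0,0, 28,-72,0,0,0,0,0, 40,-102,0,0,0,0,0, 40.5,-108,0,0,0,0,0, 40.5,-108,0,0,0,0,0, 40.5,-108,15,0,0,0,0, 40.5,-108,45,0,0,0,0, 40.5,-108,75,0,0,0,0, 40.5,-108,85,0,0,0,0, 40.5,-108,85,0,0,0,0]'; python3 -c "
from h import *
togo([.5238,.3433,.0955])
c=shot('scene','s1')
cv2.imwrite('pics/s1c.png',cv2.resize(c['color'][150:320,80:300][:,:,::-1],None,fx=3.3,fy=3.3))"
```

```text
time: 3.1
ee_pos: [0.5234, 0.3408, 0.1575]
orientation: [3.059, 0.712, -0.007]
contact_force: [0.5, 0.3, -0.9]
grip_width: 0.088
t 3.1 pos [0.5234 0.3408 0.1575] toolx [ 0.897  0.442 -0.005] z [-0.0042 -0.0019 -1.    ] shift mm [ 1.8 -2.  62. ] level turn [-0.01  0.26 -0.  ] F [ 0.54  0.27 -0.95] w 0.088
```

View pics/s1c.png

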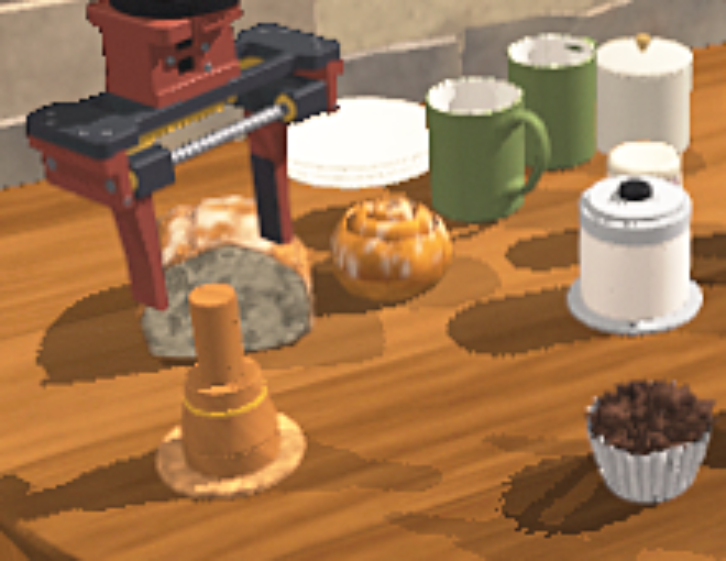

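```bash
python3 -m creep '[1.8,-2,10,0,0.26,0,0, 1.8,-2,30,0,0.26,0,0, 1.8,-2,50,0,0.26,0,0, 1.8,-2,61,0,0.26,0,0, 1.8,-2,62,0,0.26,0,0, 1.8,-2,62,0,0.26,0,0, 1.8,-2,62,0,0.26,0,0]'; python3 -c "
from h import *
togo([.5238,.3433,.0955])"
```

```text
time: 3.85
ee_pos: [0.5253, 0.3451, 0.0984]
orientation: [-3.057, -0.712, -0.007]
contact_force: [1.0, 0.7, 0.7]
grip_width: 0.088
t 3.85 pos [0.5253 0.3451 0.0984] toolx [0.897 0.442 0.005] z [ 0.0037  0.0031 -1.    ] shift mm [-2.2  0.9  2.9] level turn [-0.07 -0.27  0.  ] F [0.98 0.68 0.66] w 0.088
```

```bash
python3 -m creep '[-2,1,2,0,-0.2,0,0, -2,1,2,0,-0.2,0,0, -2,1,2,0,-0.2,0,0]'; python3 -c "
from h import *
togo([.5238,.3433,.0955])"; python3 -m creep '[0,0,0,0,0,0,0, 0,0,0,0,0,0,0]';python3 -c "
from h import *
togo([.5238,.3433,.0955])"
```

```text
time: 4.15
ee_pos: [0.5241, 0.3433, 0.0967]
orientation: [-3.058, -0.712, -0.002]
contact_force: [-0.5, -0.0, -0.2]
grip_width: 0.0878
t 4.15 pos [0.5241 0.3433 0.0967] toolx [0.897 0.442 0.002] z [ 0.001   0.0018 -1.    ] shift mm [-0.3 -0.1  1.2] level turn [-0.07 -0.1   0.  ] F [-0.46 -0.02 -0.24] w 0.0878
time: 4.35
ee_pos: [0.5242, 0.3434, 0.0969]
orientation: [-3.058, -0.712, -0.003]
contact_force: [-0.2, -0.1, -0.3]
grip_width: 0.0878
t 4.35 pos [0.5242 0.3434 0.0969] toolx [0.897 0.442 0.002] z [ 0.0012  0.002  -1.    ] shift mm [-0.4 -0.1  1.4] level turn [-0.07 -0.11  0.  ] F [-0.2  -0.12 -0.28] w 0.0878
```

```bash
python3 -m creep '[0,0,0,0,0,0,0.3, 0,0,0,0,0,0,0.6, 0,0,0,0,0,0,0.75, 0,0,0,0,0,0,1, 0,0,0,0,0,0,1, 0,0,0,0,0,0,1, 0,0,0,0,0,0,1, 0,0,0,0,0,0,1, 0,0,0,0,0,0,1]' 50; python3 -c "
from h import *
togo([.5238,.3433,.0955])"
```

```text
time: 5.25
ee_pos: [0.5241, 0.3434, 0.0968]
orientation: [-3.058, -0.712, -0.002]
contact_force: [-1.1, 0.0, -0.9]
grip_width: 0.0276
t 5.25 pos [0.5241 0.3434 0.0968] toolx [0.897 0.442 0.002] z [ 0.0011  0.002  -1.    ] shift mm [-0.3 -0.   1.3] level turn [-0.08 -0.11  0.  ] F [-1.07  0.02 -0.94] w 0.0276
```

```bash
python3 -m creep '[0,0,-5,0,0,0,1, 0,0,-15,0,0,0,1, 0,0,-35,0,0,0,1, 0,0,-65,0,0,0,1, 0,0,-95,0,0,0,1, 0,0,-125,0,0,0,1, 0,0,-150,0,0,0,1, 0,0,-158,0,0,0,1, 0,0,-158,0,0,0,1, 0,0,-158,0,0,0,1]'; python3 -c "
from h import *
togo([.5885,-.16,.255])
c=shot('scene','s2')
cv2.imwrite('pics/s2c.png',cv2.resize(c['color'][100:320,80:340][:,:,::-1],None,fx=2.6,fy=2.6))"
```

```text
time: 6.25
ee_pos: [0.5234, 0.3426, 0.2535]
orientation: [-3.059, -0.713, 0.0]
contact_force: [-0.4, 0.5, -2.5]
grip_width: 0.0276
t 6.25 pos [0.5234 0.3426 0.2535] toolx [ 0.897  0.442 -0.   ] z [-4.e-04  7.e-04 -1.e+00] shift mm [-163.7  479.6   -1.9] level turn [-0.05  0.   -0.  ] F [-0.38  0.46 -2.55] w 0.0276
```

View pics/s2c.png

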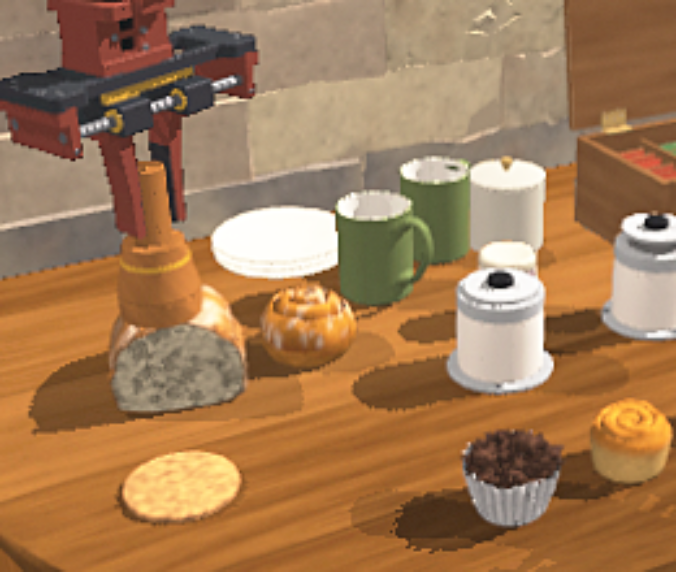

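The press is held upright (at about (155,240) in the crop) and the coaster is bare. I'll carry it over the proud canister.

```bash
python3 -m creep '[-3,8,-2,0,0,0,1, -9,27,-2,0,0,0,1, -19,55,-2,0,0,0,1, -31,90,-2,0,0,0,1, -43,126,-2,0,0,0,1, -55,162,-2,0,0,0,1, -68,198,-2,0,0,0,1, -80,234,-2,0,0,0,1, -92,270,-2,0,0,0,1, -104,306,-2,0,0,0,1, -117,342,-2,0,0,0,1, -129,378,-2,0,0,0,1, -141,414,-2,0,0,0,1, -152,444,-2,0,0,0,1, -159,465,-2,0,0,0,1, -163,476,-2,0,0,0,1, -164,480,-2,0,0,0,1, -164,480,-2,0,0,0,1, -164,480,-2,0,0,0,1]'; python3 -c "
from h import *
togo([.5885,-.16,.255])
c=shot('scene','s3');d=shot('top','t3')
a=cv2.resize(c['color'][90:260,250:430],None,fx=3.3,fy=3.3);b=d['color']
cv2.imwrite('pics/s3c.png',a[:,:,::-1]);cv2.imwrite('pics/t3c.png',b[:,:,::-1])"
```

```text
time: 8.2
ee_pos: [0.5883, -0.1588, 0.2547]
orientation: [-3.057, -0.716, 0.002]
contact_force: [-0.7, -0.6, -2.3]
grip_width: 0.0274
t 8.2 pos [ 0.5883 -0.1588  0.2547] toolx [ 0.896  0.444 -0.001] z [-0.0015  0.0012 -1.    ] shift mm [-0.3  1.1 -0.3] level turn [-0.1   0.05 -0.  ] F [-0.73 -0.64 -2.3 ] w 0.0274
```

View pics/s3c.png

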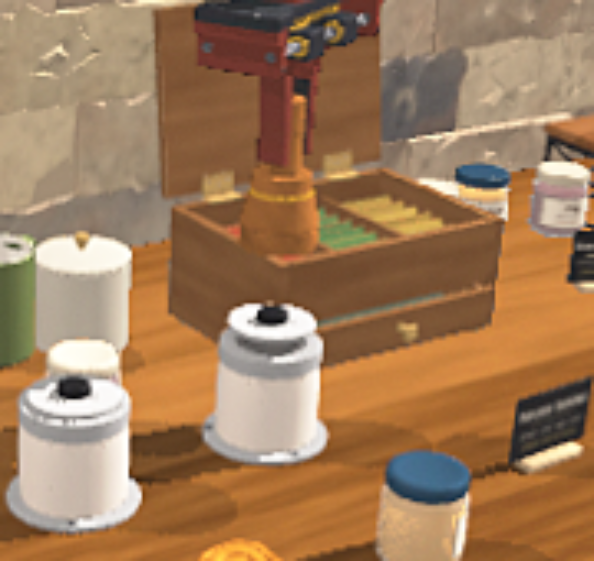

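View pics/t3c.png

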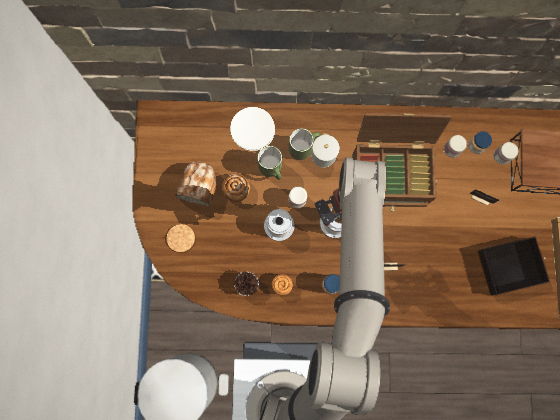

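Run:
```python
from h import *
th=np.linspace(0,2*np.pi,60)
def sil(c,x,y,z0,z1,r,S=8):
    P=np.concatenate([np.c_[x+r*np.cos(th),y+r*np.sin(th),np.full(60,z)] for z in(z0,z1)])
    p=cv2.projectPoints(P,c['rvec'],c['tvec'],c['mtx'],c['dist_coeffs'])[0][:,0]
    h=cv2.convexHull(p.astype(np.float32)); M=cv2.moments(h); return np.array([M['m10'],M['m01']])/M['m00'],M['m00']
for t,reg in(('scene0',(325,340,178,192)),('top0',(328,348,208,226)),('scene3',(0,0,0,0))):
    t={'scene3':'s3'}.get(t,t)
    c=load(t)
    if t=='s3': reg=(325,340,178,192)
    u0,u1,v0,v1=reg; g=c['color'][v0:v1,u0:u1].astype(float).mean(2)
    w=np.clip((150-g)/120,0,1); v,u=np.mgrid[v0:v1,u0:u1]; cen=np.array([(w*u).sum(),(w*v).sum()])/w.sum()
    f=lambda p:sil(c,p[0],p[1],.101,.110,.0125)[0]-cen
    s=least_squares(f,[.5885,-.16]); print(t,'knob px',cen,'area',w.sum(),sil(c,*s.x,.101,.11,.0125)[1],'xy',s.x)
c=load('s3');P=cloud(c).reshape(-1,3)
m=(c['depth'].ravel()>0)&(np.hypot(P[:,0]-.588,P[:,1]+.16)<.05)
for a,b,r in((.165,.183,.030),):
    q=P[m&(P[:,2]>a)&(P[:,2]<b)]; print('foot',circ(q,r,[.588,-.16]))
for lo in np.arange(.155,.28,.01):
    q=P[m&(P[:,2]>lo)&(P[:,2]<lo+.01)]
    if len(q)>5:
        f=lambda p:np.hypot(q[:,0]-p[0],q[:,1]-p[1])-p[2]
        s=least_squares(f,[.588,-.16,.025],loss='soft_l1',f_scale=.002); print(round(lo,3),s.x.round(4),len(q),q[:,2].min().round(4))
```

```text
scene0 knob px [331.92189931 182.58556074] area 78.56666666666666 59.297973381355405 xy [ 0.60368388 -0.17028161]
top0 knob px [338.02062608 216.54005836] area 41.88333333333333 55.144967823289335 xy [ 0.58907711 -0.15840726]
s3 knob px [331.92414953 182.57313527] area 79.28611111111111 59.28927942295559 xy [ 0.60374828 -0.17033578]
foot (array([ 0.58697838, -0.15998906]), np.float64(0.0016692110453553823), 161)
0.165 [ 0.5869 -0.1601  0.0298] 84 0.1653
0.175 [ 0.5866 -0.1596  0.0295] 96 0.1752
0.185 [ 0.5859 -0.1594  0.0281] 96 0.1854
0.195 [ 0.5856 -0.1592  0.0254] 99 0.195
0.205 [ 0.5866 -0.1597  0.0238] 85 0.2053
0.215 [ 0.5849 -0.1582  0.0195] 100 0.2154
0.225 [ 0.5884 -0.1601  0.0157] 39 0.2251
0.235 [ 0.5948 -0.156   0.0243] 69 0.2352
0.245 [ 0.5942 -0.1569  0.0236] 65 0.2452
0.255 [ 0.5951 -0.1541  0.025 ] 62 0.255
0.265 [ 0.5948 -0.1537  0.0251] 62 0.2651
0.275 [ 0.5858 -0.154   0.0204] 78 0.2751
```

Run:
```python
from h import *
exec(open('/dev/null').read())
th=np.linspace(0,2*np.pi,60)
def sil(c,x,y,z0,z1,r):
    P=np.concatenate([np.c_[x+r*np.cos(th),y+r*np.sin(th),np.full(60,z)] for z in(z0,z1)])
    p=cv2.projectPoints(P,c['rvec'],c['tvec'],c['mtx'],c['dist_coeffs'])[0][:,0]
    h=cv2.convexHull(p.astype(np.float32)); M=cv2.moments(h); return np.array([M['m10'],M['m01']])/M['m00'],M['m00']
c=load('s3'); print(c['color'][176:196,322:344].mean(2).astype(int))
for t in('s3','scene0'):
  c=load(t); g=c['color'].mean(2); P=cloud(c)
  k=(g<70)&(P[...,2]>.09)&(P[...,2]<.125)&(np.hypot(P[...,0]-.588,P[...,1]+.16)<.03)
  v,u=np.where(k); cen=np.array([u.mean(),v.mean()])
  s=least_squares(lambda p:sil(c,p[0],p[1],.101,.110,.0125)[0]-cen,[.5885,-.16]); print(t,cen,len(u),s.x)
  # canister collar / plate in cloud: disc side rim 5mm
  m=(c['depth']>0)&(np.hypot(P[...,0]-.588,P[...,1]+.16)<.06)&(P[...,2]>.098)&(P[...,2]<.104)
  Q=P[m]; print('disc extents',Q.min(0),Q.max(0),((Q.min(0)+Q.max(0))/2))
```

```text
[[ 85  84  86  84  83  82  81  81  82  80  81  84  86  86  86  81  78  78
   78  79  79  79]
 [ 81  84  85  84  84  83  82  80  80  80  79  80  82  85  84  83  78  80
   78  80  81  81]
 [ 80  79  82  81  83  82  82  80  79  78  77  79  81  83  83  78  78  79
   80  82  81  79]
 [ 80  80  80  80  80  80  80  82  78  78  75  77  80  82  82  79  81  81
   84  83  82  81]
 [ 80  80  76  75  77  75  76  76  76  74  74  75  77  78  78  76  79  82
   82  83  83  82]
 [ 75  70  63  59  56  56  61  69  93 132 120  76  75  71  66  63  69  76
   81  82  82  84]
 [ 54 116 219 230 228 235 222 119  80 131 118  62  73 134 192 194 163  58
   66  73  80  84]
 [225 238 255 255 255 255 226 113  31  37  38  41  56 127 204 245 253 213
  209 157  60  71]
 [255 255 252 253 255 255  35  31  42  43  47  47  40  40  80 206 255 255
  255 246 202 154]
 [251 249 250 254 255 216   0  33  41  43  47  45  49  55  59 189 255 252
  250 254 255 247]
 [249 250 249 229 222 120   0  22  29  32  33  34  34  29  48 180 253 246
  249 249 250 255]
 [250 251 244 143 156 152  73  25  11  12  12   7   0   7 111 217 231 235
  2
[... 438 characters left out ...]
236 230 211 212 207 185
  151 120 170 219]
 [ 86  86  69  87 108 117 124 124 118 125 122 122 121 123 123 120 112 111
  113 111 138 219]
 [104  96  89  89  80  83  88  92  95 103 102 104 104 102 102  96  84  71
   97 127 142 222]
 [152 139 115  97  90  86  90  90  93  94  93  94  93  92  89  85  86  95
  113 163 207 231]]
s3 [331.89473684 185.13157895] 38 [ 0.59011749 -0.16029771]
disc extents [ 0.55021536 -0.19230008  0.09805119] [ 0.62013394 -0.12463651  0.10386096] [ 0.58517465 -0.1584683   0.10095607]
scene0 [331.89473684 185.13157895] 38 [ 0.59011749 -0.16029771]
disc extents [ 0.5518991  -0.19189031  0.09827793] [ 0.6212518  -0.12237795  0.1039807 ] [ 0.58657545 -0.15713413  0.10112932]
```

```bash
python3 -c "
from h import *
togo([.5893,-.1593,.207])"
```

```text
t 8.3 pos [ 0.5884 -0.159   0.2549] toolx [ 0.896  0.444 -0.001] z [-1.2e-03  9.0e-04 -1.0e+00] shift mm [ 0.7  0.8 47.9] level turn [-0.08  0.04 -0.  ] F [ 1.45 -0.08 -2.73] w 0.0275
```

```bash
python3 -m creep '[0.7,0.8,10,0,0,0,1, 0.7,0.8,22,0,0,0,1, 0.7,0.8,34,0,0,0,1, 0.7,0.8,43,0,0,0,1, 0.7,0.8,48,0,0,0,1, 0.7,0.8,48,0,0,0,1, 0.7,0.8,48,0,0,0,1, 0.7,0.8,48,0,0,0,1]'
python3 - <<'E'
from h import *
togo([.5893,-.1593,.207])
c=shot('scene','s4')
cv2.imwrite('pics/s4c.png',cv2.resize(c['color'][120:240,280:390][:,:,::-1],None,fx=5,fy=5))
P=cloud(c).reshape(-1,3)
m=(c['depth'].ravel()>0)&(np.hypot(P[:,0]-.588,P[:,1]+.16)<.05)
for a,b,r in((.118,.135,.030),(.02,.065,.0405)):
    q=P[m&(P[:,2]>a)&(P[:,2]<b)]; print(circ(q,r,[.588,-.16]), q[:,2].min())
E
```

```text
time: 9.1
ee_pos: [0.5897, -0.1594, 0.2074]
orientation: [-3.058, -0.716, -0.0]
contact_force: [0.6, 0.1, -2.4]
grip_width: 0.0272
t 9.1 pos [ 0.5897 -0.1594  0.2074] toolx [0.896 0.444 0.   ] z [-1.e-04  7.e-04 -1.e+00] shift mm [-0.3 -0.3  0.4] level turn [-0.04 -0.01  0.  ] F [ 0.56  0.06 -2.37] w 0.0272
(array([ 0.58829834, -0.16033808]), np.float64(0.001602623431065137), 145) 0.11816729855416887
(array([ 0.58867094, -0.1606544 ]), np.float64(0.001743322993186087), 480) 0.020059342220658822
```

View pics/s4c.png

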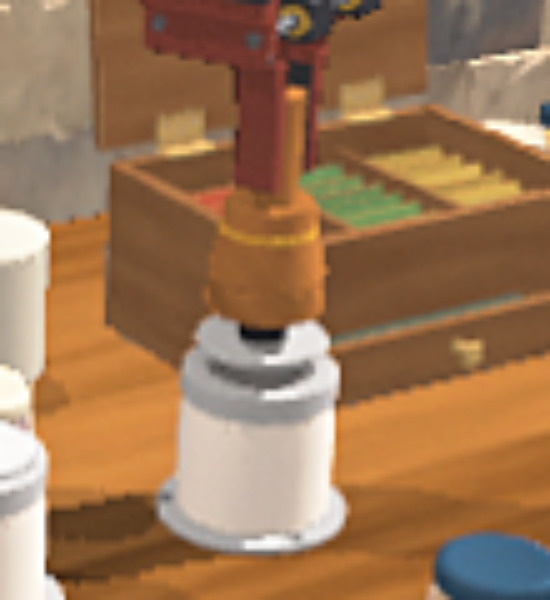

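Run:
```python
from h import *
c=load('s4')
pr=lambda p:cv2.projectPoints(np.array([p]),c['rvec'],c['tvec'],c['mtx'],c['dist_coeffs'])[0].ravel()
print('can axis @.105',pr([.5887,-.1606,.105]),'@.13',pr([.5887,-.1606,.13]),'1mm right',pr([.5887-.00051,-.1606-.00086,.105]))
print(c['color'][175:188,318:350,0]); print(c['color'][175:188,318:350,2])
```

```text
can axis @.105 [332.30180477 185.45824649] @.13 [332.89822948 176.40129065] 1mm right [332.69151049 185.4638454 ]
[[116 117 116 126 146 148 151 149 149 149 151 145 142 141 139 142 141 140
  144 147 157 165 174 185 203 223 195  95 108 111 114 115]
 [116 114 116 116 124 135 145 143 146 150 149 149 143 141 137 139 139 141
  144 148 156 168 177 188 195 207 181 100 112 112 113 113]
 [115 114 123 139 122 126 135 142 146 137 137 142 141 137 135 135 137 139
  147 147 152 162 168 178 186 204 176 102 112 113 114 114]
 [115 112 131 160 120 124 131 147 145 138 140 146 145 143 134 138 136 135
  137 138 150 163 161 156 178 219 193 103 113 114 115 117]
 [116 114 130 161 125 121 128 139 145 150 155 158 149 148 139 137 135 131
  128 130 139 163 160 153 171 208 197 105 116 117 118 119]
 [117 113 122 143 128 123 124 133 139 143 146 147 143 137 138 134 133 134
  136 132 131 140 148 156 172 202 196 105 116 118 118 121]
 [118 116 113 121 141 126 123 128 135 139 143 145 142 140 137 136 135 133
  136 134 133 140 149 160 173 198 189 110 119 121 121 121]
 [118 116 114 114 144 156 126 127 134 134 139 142 144 1
[... 1773 characters left out ...]
8  52  58  56  51  54  51  56  51]
 [ 49  43  55  98 139 140  93  69  51  37  43  46  48  48  47  47  50  47
   43  38  37  34  32  49  65  42  45  50  50  51  49  52]
 [ 42  65 124 159 176 169 155 143 135  96  31  44  48  47  48  48  49  46
   42  42  76  98 126 183 177 114  29  44  48  52  52  50]
 [ 38  89 174 176 170 167 169 173 172 123  15  35  35  37  41  43  40  36
   35 122 204 203 213 242 238 205 135  30  46  48  48  49]
 [ 68 136 180 172 168 168 166 166 167 136   4  19  27  30  28  29  25  18
   55 175 252 239 234 230 230 236 206  80  34  50  63  68]
 [ 77 152 178 169 168 167 167 167 170 155  50  24  18  21  20  23  17  23
   74 173 240 230 230 228 227 230 235 186  61  82  93  93]]
```

```bash
python3 -m creep '[-0.2,-0.2,3,0,0,0,1, -0.2,-0.2,6,0,0,0,1, -0.2,-0.2,9,0,0,0,1, -0.2,-0.2,12,0,0,0,1, -0.2,-0.2,12,0,0,0,1]'; python3 -m creep '[0,0,0,0,0,0,1, 0,0,0,0,0,0,1]';python3 -c "
from h import *
togo([.5893,-.1593,.192])"
```

```text
time: 9.65
ee_pos: [0.589, -0.1592, 0.1948]
orientation: [-3.058, -0.716, 0.002]
contact_force: [0.5, 0.0, -2.0]
grip_width: 0.0273
time: 9.85
ee_pos: [0.589, -0.1592, 0.1948]
orientation: [-3.058, -0.716, 0.002]
contact_force: [0.0, 1.3, -3.0]
grip_width: 0.0275
t 9.85 pos [ 0.589  -0.1592  0.1948] toolx [ 0.896  0.444 -0.001] z [-1.3e-03  9.0e-04 -1.0e+00] shift mm [0.2 0.2 2.8] level turn [-0.08  0.04 -0.  ] F [ 0.02  1.27 -3.02] w 0.0275
```

```bash
for i in 1 ; do python3 -m creep '[0,0,1,0,0,0,1, 0,0,2,0,0,0,1, 0,0,2,0,0,0,1]' | sed -n '1,2p;4p'; python3 -m creep '[0,0,1,0,0,0,1, 0,0,1,0,0,0,1]' | sed -n '1,2p;4p';python3 -m creep '[0,0,1,0,0,0,1, 0,0,1,0,0,0,1]' | sed -n '1,2p;4p'; done
```

```text
time: 10.15
ee_pos: [0.589, -0.1592, 0.1926]
contact_force: [0.5, 0.6, -2.5]
time: 10.35
ee_pos: [0.5891, -0.1593, 0.1917]
contact_force: [0.6, 0.7, -1.9]
time: 10.55
ee_pos: [0.5893, -0.1593, 0.1912]
contact_force: [-0.2, -0.2, 0.8]
```

```bash
python3 -m creep '[0,0,1,0,0,0,1, 0,0,1,0,0,0,1]' | sed -n '1,2p;4p'; python3 -m creep '[0,0,1,0,0,0,1, 0,0,1,0,0,0,1]' | sed -n '1,2p;4p';python3 -m creep '[0,0,1,0,0,0,1, 0,0,1,0,0,0,1]' | sed -n '1,5p'
```

```text
time: 10.75
ee_pos: [0.5895, -0.1594, 0.1906]
contact_force: [-1.6, 0.5, 3.4]
time: 10.95
ee_pos: [0.5897, -0.1593, 0.1903]
contact_force: [-2.0, 1.0, 6.5]
time: 11.15
ee_pos: [0.5898, -0.1593, 0.19]
orientation: [-3.059, -0.716, -0.002]
contact_force: [-3.0, 1.6, 6.8]
grip_width: 0.0273
```

```bash
python3 -m creep '[-0.4,0,2,0,0,0,1, -0.4,0,2,0,0,0,1]' | sed -n '1,2p;4p'; python3 -m creep '[-0.4,0,2,0,0,0,1, -0.4,0,2,0,0,0,1]' | sed -n '1,2p;4p'; python3 -c "
from h import *
togo([.5893,-.1593,.192])"
```

```text
time: 11.35
ee_pos: [0.5899, -0.1594, 0.1892]
contact_force: [-2.7, 0.8, 8.5]
time: 11.55
ee_pos: [0.59, -0.1594, 0.1888]
contact_force: [-3.5, 1.5, 11.4]
t 11.55 pos [ 0.59   -0.1594  0.1888] toolx [0.896 0.444 0.003] z [ 0.0035 -0.     -1.    ] shift mm [-0.5 -0.4 -3.2] level turn [ 0.09 -0.18 -0.  ] F [-3.54  1.49 11.36] w 0.0274
```

```bash
python3 -m creep '[-0.8,0,2,0,-0.2,0,1, -0.8,0,2,0,-0.2,0,1]' | sed -n '1,2p;4p'; python3 -m creep '[-0.6,0,2,0,-0.2,0,1, -0.6,0,2,0,-0.2,0,1]' | sed -n '1,2p;4p'; python3 -c "
from h import *
togo([.5893,-.1593,.192])"
```

```text
time: 11.75
ee_pos: [0.59, -0.1594, 0.1887]
contact_force: [-3.2, 1.5, 12.9]
time: 11.95
ee_pos: [0.5902, -0.1591, 0.1887]
contact_force: [-4.2, 1.7, 14.8]
t 11.95 pos [ 0.5902 -0.1591  0.1887] toolx [ 0.896  0.445 -0.   ] z [ 0.001 -0.003 -1.   ] shift mm [-0.9 -0.3 -3.3] level turn [0.18 0.03 0.  ] F [-4.2   1.73 14.76] w 0.0275
```

```bash
python3 -m creep '[-0.8,0,2.3,0.1,0,0,1, -0.8,0,2.3,0.1,0,0,1]' | sed -n '1,2p;4p'; python3 -m creep '[-0.6,0,2.5,0,0,0,1, -0.6,0,2.5,0,0,0,1]' | sed -n '1,2p;4p'; python3 -c "
from h import *
togo([.5893,-.1593,.192])"
```

```text
time: 12.15
ee_pos: [0.5902, -0.1593, 0.1884]
contact_force: [-4.3, 2.2, 14.3]
time: 12.35
ee_pos: [0.5902, -0.1593, 0.188]
contact_force: [-3.6, 1.4, 15.0]
t 12.35 pos [ 0.5902 -0.1593  0.188 ] toolx [0.896 0.445 0.003] z [ 0.0036 -0.0016 -1.    ] shift mm [-0.8 -0.4 -4. ] level turn [ 0.18 -0.14 -0.  ] F [-3.62  1.38 15.04] w 0.0275
```

```bash
python3 -m creep '[-0.8,0,2.5,0.1,-0.1,0,1, -0.8,0,2.5,0.1,-0.1,0,1, -0.8,0,2.5,0.1,-0.1,0,1]' | sed -n '1,2p;4p'
python3 - <<'E'
from h import *
togo([.5893,-.1593,.192])
c=shot('scene','s5')
cv2.imwrite('pics/s5c.png',cv2.resize(c['color'][120:240,280:390][:,:,::-1],None,fx=5,fy=5))
E
```

```text
time: 12.65
ee_pos: [0.5902, -0.1594, 0.1876]
contact_force: [-3.3, 0.6, 14.6]
t 12.65 pos [ 0.5902 -0.1594  0.1876] toolx [0.896 0.445 0.003] z [ 0.0033 -0.001  -1.    ] shift mm [-0.8 -0.5 -4.4] level turn [ 0.13 -0.14 -0.  ] F [-3.32  0.61 14.56] w 0.0274
```

View pics/s5c.png

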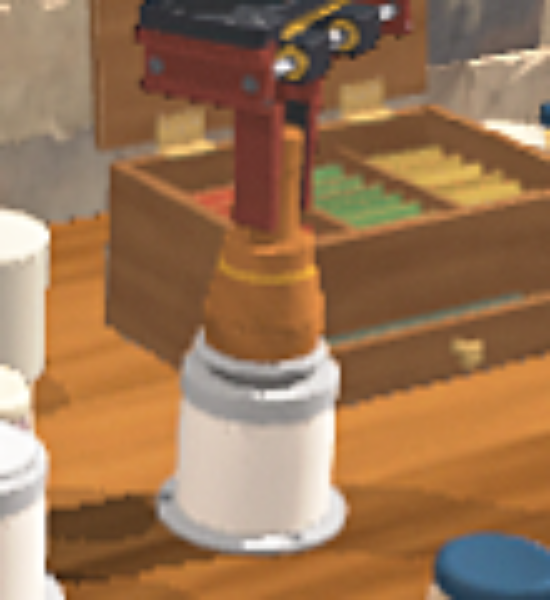

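The press bears flat on the disc, with its foot at about (265,345) in the crop. The lid still stands proud with a gap under the disc at about (265,378), and the push is roughly 17 N, near the click. I'll carry on.

```bash
for k in 1; do python3 -m creep '[-0.8,0,3,0.1,-0.1,0,1, -0.8,0,3,0.1,-0.1,0,1]' | sed -n '1,2p;4p'; python3 -m creep '[-0.8,0,3,0.1,-0.1,0,1, -0.8,0,3,0.1,-0.1,0,1]' | sed -n '1,2p;4p'; done; python3 -c "
from h import *
togo([.5893,-.1593,.192])"
```

```text
time: 12.9
ee_pos: [0.5899, -0.1595, 0.1862]
contact_force: [-3.1, 1.3, 11.7]
time: 13.1
ee_pos: [0.5892, -0.1596, 0.1832]
contact_force: [0.3, 0.4, -2.1]
t 13.1 pos [ 0.5892 -0.1596  0.1832] toolx [0.895 0.445 0.   ] z [ 0.e+00  9.e-04 -1.e+00] shift mm [ 0.2 -0.2 -8.8] level turn [-0.05 -0.03  0.  ] F [ 0.27  0.35 -2.15] w 0.0272
```

Clicked: the force dropped to nearly nothing. Next I'll feel for the rim in small steps.

```bash
for k in 1; do python3 -m creep '[0,0,1,0,0,0,1, 0,0,1,0,0,0,1]' | sed -n '2p;4p'; python3 -m creep '[0,0,1,0,0,0,1, 0,0,1,0,0,0,1]' | sed -n '2p;4p';python3 -m creep '[0,0,1,0,0,0,1, 0,0,1,0,0,0,1]' | sed -n '2p;4p'; python3 -m creep '[0,0,1,0,0,0,1, 0,0,1,0,0,0,1]' | sed -n '1,5p'; done
```

```text
ee_pos: [0.5889, -0.1596, 0.1815]
contact_force: [-0.1, -0.5, -2.6]
ee_pos: [0.589, -0.1596, 0.1802]
contact_force: [-0.6, 0.1, -2.0]
ee_pos: [0.5891, -0.1595, 0.1801]
contact_force: [-2.1, 1.1, 6.9]
time: 13.9
ee_pos: [0.5891, -0.1595, 0.1801]
orientation: [-3.058, -0.718, 0.0]
contact_force: [-3.0, 1.1, 8.3]
grip_width: 0.0272
```

```bash
python3 -m creep '[0,0,1.5,0,0,0,1, 0,0,1.5,0,0,0,1]' | sed -n '2p;4p'; python3 -c "
from h import *
togo([.5893,-.1593,.192])"
```

```text
ee_pos: [0.5891, -0.1596, 0.1801]
contact_force: [-5.0, 1.7, 10.4]
t 14.1 pos [ 0.5891 -0.1596  0.1801] toolx [0.896 0.445 0.   ] z [ 1.e-04  5.e-04 -1.e+00] shift mm [  0.3  -0.2 -11.9] level turn [-0.02 -0.02  0.  ] F [-4.96  1.72 10.43] w 0.0275
```

```bash
python3 -m creep '[-0.7,0,2,0,0,0,1, -0.7,0,2,0,0,0,1]' | sed -n '2p;4p'; python3 -m creep '[-0.7,0,2,0,0,0,1, -0.7,0,2,0,0,0,1, -0.7,0,2,0,0,0,1]' | sed -n '2p;4p'
```

```text
ee_pos: [0.589, -0.1595, 0.18]
contact_force: [-5.0, 1.8, 12.6]
ee_pos: [0.5889, -0.1595, 0.18]
contact_force: [-4.5, 1.6, 13.2]
```

```bash
python3 -m creep '[-0.7,0,2.4,0,0,0,1, -0.7,0,2.4,0,0,0,1, -0.7,0,2.4,0,0,0,1]' | sed -n '2p;4p'; for i in 1 2 3; do python3 - <<'E'
from h import *
c=shot('scene','s6'); s=telemetry.state(); print(s['contact_force'].round(2), s['ee_pos'].round(4))
E
done; python3 -c "
import cv2;from h import *
c=load('s6');cv2.imwrite('pics/s6c.png',cv2.resize(c['color'][120:240,280:390][:,:,::-1],None,fx=5,fy=5))"
```

```text
ee_pos: [0.5888, -0.1595, 0.18]
contact_force: [-5.6, 1.7, 15.2]
[-5.71  2.6  15.67] [ 0.5889 -0.1595  0.18  ]
[-4.95  2.33 15.96] [ 0.5888 -0.1594  0.18  ]
[-6.26  2.28 15.46] [ 0.5888 -0.1595  0.18  ]
```

View pics/s6c.png

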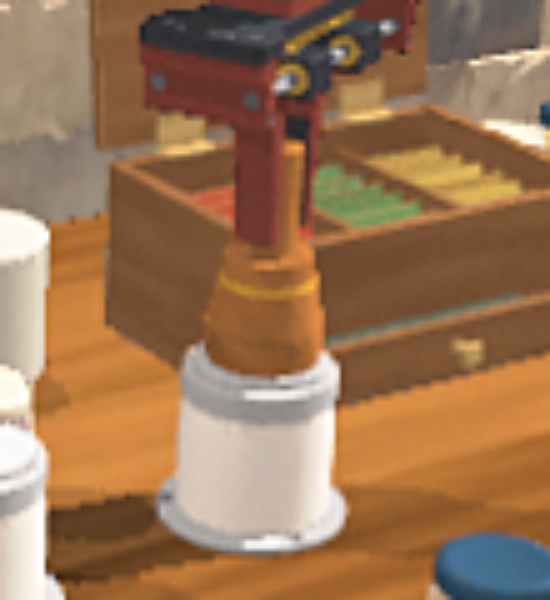

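The disc is seated on the collar with no gap (crop (260,370)). The motion has stopped dead, with 15.7 N at the wrist plus 2.4 N of press weight, so about 18 N. Lifting off straight.

```bash
python3 -m creep '[0,0,0,0,0,0,1, 0,0,-1,0,0,0,1, 0,0,-3,0,0,0,1, 0,0,-6,0,0,0,1, 0,0,-10,0,0,0,1, 0,0,-15,0,0,0,1, 0,0,-25,0,0,0,1, 0,0,-40,0,0,0,1, 0,0,-60,0,0,0,1, 0,0,-70,0,0,0,1, 0,0,-76,0,0,0,1, 0,0,-76,0,0,0,1, 0,0,-76,0,0,0,1]'
python3 - <<'E'
from h import *
togo([.5238,.3433,.255])
c=shot('scene','s7')
cv2.imwrite('pics/s7c.png',cv2.resize(c['color'][100:260,230:390][:,:,::-1],None,fx=3.7,fy=3.7))
P=cloud(c).reshape(-1,3);m=(c['depth'].ravel()>0)
for x,y in((.5885,-.16),(.576,.0235)):
    q=P[m&(np.hypot(P[:,0]-x,P[:,1]-y)<.033)&(np.hypot(P[:,0]-x,P[:,1]-y)>.02)&(P[:,2]>.07)&(P[:,2]<.12)]; print('disc z',np.median(q[:,2]))
q=P[m&(np.hypot(P[:,0]-.588,P[:,1]+.16)<.045)&(P[:,2]>.13)&(P[:,2]<.2)]
print('press bottom',np.percentile(q[:,2],[0,1]))
for lo in (.165,.175,.185): 
    k=q[(q[:,2]>lo)&(q[:,2]<lo+.01)]; print(circ(k,.03,[.588,-.16]))
E
```

```text
time: 16.35
ee_pos: [0.5881, -0.1594, 0.2555]
orientation: [3.058, 0.719, 0.006]
contact_force: [0.5, -0.2, -3.8]
grip_width: 0.0277
t 16.35 pos [ 0.5881 -0.1594  0.2555] toolx [0.895 0.445 0.004] z [ 3.7e-03  5.0e-04 -1.0e+00] shift mm [ 166.3 -478.8    0.5] level turn [ 0.07 -0.2  -0.  ] F [ 0.47 -0.2  -3.82] w 0.0277
disc z 0.0896073096292602
disc z 0.08913682300547399
press bottom [0.16513918 0.16619288]
(array([ 0.58722104, -0.16042737]), np.float64(0.0013218145110846474), 78)
(array([ 0.58760842, -0.16006888]), np.float64(0.0015984259220459065), 95)
(array([ 0.5881417 , -0.16131622]), np.float64(0.0020944367565546543), 104)
```

View pics/s7c.png

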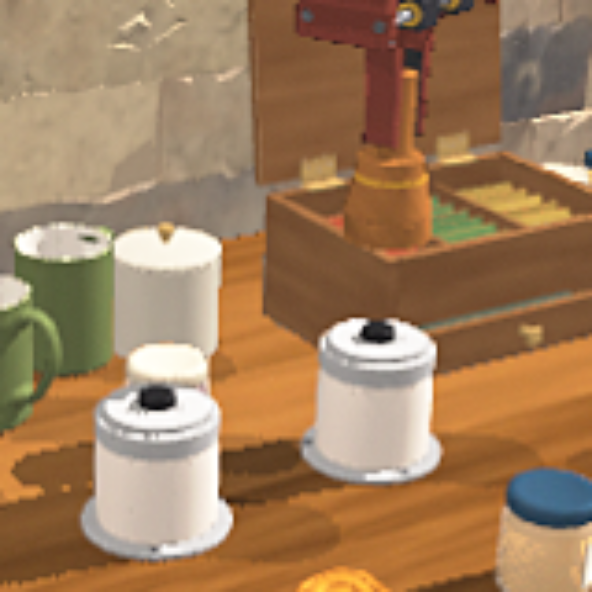

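The lid is home and level, with its disc top at 0.0896 m. The press is unslipped and upright. Carrying it back.

```bash
python3 -m creep '[3,-8,0,0,-0.2,0,1, 9,-27,0,0,-0.2,0,1, 19,-55,0,0,-0.2,0,1, 31,-90,0,0,-0.2,0,1, 43,-126,0,0,-0.2,0,1, 55,-162,0,0,-0.2,0,1, 68,-198,0,0,-0.2,0,1, 80,-234,0,0,-0.2,0,1, 92,-270,0,0,-0.2,0,1, 105,-306,0,0,-0.2,0,1, 118,-342,0,0,-0.2,0,1, 131,-378,0,0,-0.2,0,1, 144,-414,0,0,-0.2,0,1, 154,-444,0,0,-0.2,0,1, 161,-465,0,0,-0.2,0,1, 165,-475,0,0,-0.2,0,1, 166.5,-479,0,0,-0.2,0,1, 166.5,-479,0,0,-0.2,0,1, 166.5,-479,0,0,-0.2,0,1]'; python3 -c "
from h import *
togo([.5241,.3434,.107])"
```

```text
time: 18.3
ee_pos: [0.5244, 0.342, 0.2551]
orientation: [3.057, 0.715, -0.001]
contact_force: [-0.2, -0.4, -3.0]
grip_width: 0.0272
t 18.3 pos [0.5244 0.342  0.2551] toolx [ 0.896  0.444 -0.001] z [-0.     -0.0021 -1.    ] shift mm [  0.5  -1.7 148.1] level turn [0.11 0.05 0.  ] F [-0.21 -0.45 -2.96] w 0.0272
```

```bash
python3 -m creep '[0.5,-1.5,10,0.1,0,0,1, 0.5,-1.5,35,0.1,0,0,1, 0.5,-1.5,65,0.1,0,0,1, 0.5,-1.5,95,0.1,0,0,1, 0.5,-1.5,120,0.1,0,0,1, 0.5,-1.5,138,0.1,0,0,1, 0.5,-1.5,146,0.1,0,0,1, 0.5,-1.5,148,0.1,0,0,1, 0.5,-1.5,148,0.1,0,0,1, 0.5,-1.5,148,0.1,0,0,1]'
python3 - <<'E'
from h import *
togo([.5241,.3434,.0975])
c=shot('scene','s8')
P=cloud(c).reshape(-1,3);m=(c['depth'].ravel()>0)&(np.hypot(P[:,0]-.5238,P[:,1]-.3433)<.06)
q=P[m&(P[:,2]>.026)&(P[:,2]<.04)]; print(circ(q,.03,[.524,.343]))
E
```

```text
time: 19.3
ee_pos: [0.5248, 0.3435, 0.1082]
orientation: [-3.059, -0.715, -0.001]
contact_force: [1.1, 0.5, -2.8]
grip_width: 0.0273
t 19.3 pos [0.5248 0.3435 0.1082] toolx [0.896 0.443 0.001] z [ 8.e-04  5.e-04 -1.e+00] shift mm [-0.7 -0.2 10.7] level turn [-0.01 -0.05  0.  ] F [ 1.09  0.47 -2.8 ] w 0.0273
(array([0.52463955, 0.34286602]), np.float64(0.0012317475752275909), 181)
```

```bash
python3 -m creep '[-0.6,0,3,0,0,0,1, -0.6,0,6,0,0,0,1, -0.6,0,8.5,0,0,0,1, -0.6,0,9.5,0,0,0,1, -0.6,0,9.5,0,0,0,1, -0.6,0,9.5,0,0,0,1]'|sed -n '2p;4p'; python3 -m creep '[0,0,0.7,0,0,0,1, 0,0,0.7,0,0,0,1]'|sed -n '2p;4p'; python3 -m creep '[0,0,0.7,0,0,0,1, 0,0,0.7,0,0,0,1]'
```

```text
ee_pos: [0.5242, 0.3433, 0.0987]
contact_force: [1.0, -0.5, -3.3]
ee_pos: [0.5242, 0.3434, 0.098]
contact_force: [-0.4, 0.6, -2.5]
time: 20.35
ee_pos: [0.5242, 0.3433, 0.0972]
orientation: [-3.059, -0.715, -0.001]
contact_force: [0.6, 0.6, -2.6]
grip_width: 0.0276
```

```bash
python3 -m creep '[0,0,0.6,0,0,0,1, 0,0,0.6,0,0,0,1]'|sed -n '2p;4p'; python3 -m creep '[0,0,0.5,0,0,0,1, 0,0,0.5,0,0,0,1]'|sed -n '2p;4p'
```

```text
ee_pos: [0.5243, 0.3434, 0.0968]
contact_force: [0.6, 0.6, -1.1]
ee_pos: [0.5243, 0.3435, 0.0967]
contact_force: [-2.4, -0.1, 2.6]
```

Contact with the coaster came at the original height. Releasing, then straight up.

```bash
python3 -m creep '[0,0,0,0,0,0,1, 0,0,0,0,0,0,0.65, 0,0,0,0,0,0,0.55, 0,0,0,0,0,0,0.4, 0,0,0,0,0,0,0.2, 0,0,0,0,0,0,0, 0,0,0,0,0,0,0, 0,0,0,0,0,0,0, 0,0,-10,0,0,0,0, 0,0,-30,0,0,0,0, 0,0,-60,0,0,0,0, 0,0,-90,0,0,0,0, 0,0,-120,0,0,0,0, 0,0,-145,0,0,0,0, 0,0,-150,0,0,0,0, 0,0,-150,0,0,0,0, 0,0,-150,0,0,0,0]'
python3 - <<'E'
from h import *
c=shot('scene','s9')
cv2.imwrite('pics/s9c.png',cv2.resize(c['color'][100:320,80:400][:,:,::-1],None,fx=2.5,fy=2.5))
P=cloud(c).reshape(-1,3);m=(c['depth'].ravel()>0)&(np.hypot(P[:,0]-.5238,P[:,1]-.3433)<.07)
q=P[m&(P[:,2]>.072)&(P[:,2]<.112)]; print('handle',circ(q,.014,[.515,.335]))
q=P[m&(P[:,2]>.015)&(P[:,2]<.03)]; print('foot',circ(q,.030,[.515,.335]))
E
```

```text
time: 22.45
ee_pos: [0.5237, 0.3429, 0.2457]
orientation: [3.059, 0.715, -0.0]
contact_force: [-0.2, 0.0, 0.7]
grip_width: 0.0879
handle (array([0.52411216, 0.34274093]), np.float64(0.0011290979767281132), 256)
foot (array([0.52412716, 0.34293843]), np.float64(0.001227060685660331), 191)
```

View pics/s9c.png

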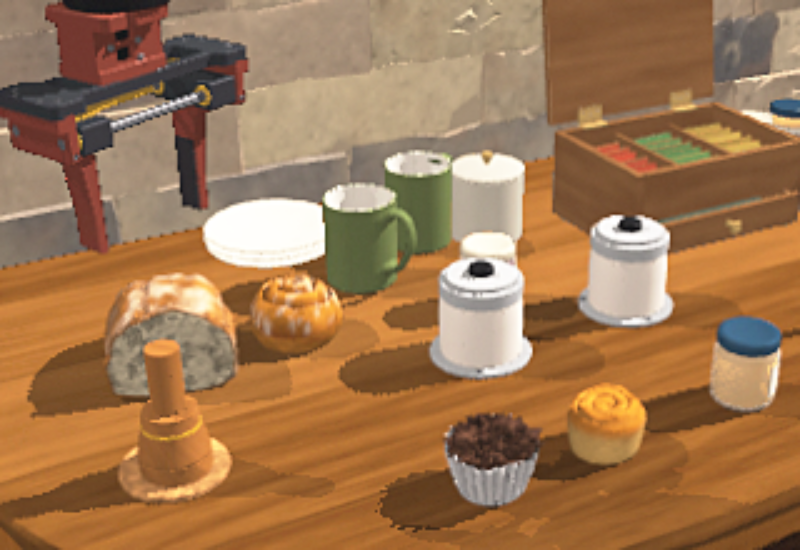

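The picture shows the press upright on its coaster (crop (165,430)), both lids home ((480,280) and (628,235)), and the gripper clear of everything.

```bash
python3 -c "
from bench import ticket
print(ticket.hand_in())"
```

```text
the job is handed in; nothing more can be done
None
```

The proud lid is pressed home, the press stands upright on its coaster again, and the job is handed in. It took about 22 s of the 70 s allowed.

- **Pressing:** The lid resisted with up to about 17 N, then clicked. It slid on and stopped hard after about 11.6 mm in all. I finished with about 18 N: 15.7 N at the wrist plus about 2.4 N of press weight. No reading came near 30 N.
- **Lid:** Its disc top measures 0.0896 m, level with the spare canister's, and no gap shows in the picture.
- **Press:** It stands within about 0.6 mm of where it started. The gripper is open and clear of it.
- **Everything else:** The bystanders look unmoved in the last picture. I did not measure each one, and the card was outside that crop.

One thing was off: during the final push there was a sideways force of about 6 N, from the arm bending slightly. The press stayed upright and did not slip in the fingers. No check failed.

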